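Put the cover back on the stopcock box

ROBOT

A 6-joint arm with a two-finger parallel gripper is mounted at the origin on the work surface. World frame = base frame: x ahead of the robot, y to its left, z up, the work surface at z = 0. Lengths are in mm, angles in rad, forces in N, time in s.
With the tool pointing down it reaches from about 375 to 900 mm from the base axis. Payload 3.1 kg.
Tool frame: the origin (TCP) lies at the very end of the fingers, on their centre line; the grasp point (between the pads) lies 19 mm behind it; z points along the fingers, y is the line along which they close (so a half turn about z gives the same grasp; the last joint's range is limited). The gripper opens to 87 mm and grips with 3 to 60 N. Pads are 19 mm wide; open, the fingers measure 117 mm over their backs; the gripper's body (75 mm by 190 mm) begins 51 mm behind the grasp point.
Start: joints at [-1.375, 0.527, 1.433, -0, 1.181, -0.178], TCP at [228.243, -581.809, 222.548] pointing down, gripper open.
Joint ranges: [-3.08, 3.08], [-0.75, 2.2], [0.22, 2.44], [-1.43, 4.57], [0, 2.65], [-2.85, 2.85]. Speed limits (rad/s): [2.79, 2.79, 3.14, 3.14, 3.14, 3.14].

INTERFACE

Orientations are given as a unit quaternion [w, x, y, z].
In Python, from cell import * gives the robot as it stands.
- The arm moves only by the tool play_rows, never from a script. Its argument "plan" is one flat list of numbers, 5 for each row, row after row: the shift along the tool's x, y, z in mm, then the turn about the tool's z in degrees, then the opening, from 0 (shut) to 1 (fully open). In form: [tx, ty, tz, turn, claw, tx, ty, tz, turn, claw, ...]. A call has 1 to 10 rows; each row is the pose to reach, as a shift and turn from the pose commanded when the call began, along the tool's axes at that moment; what a row does not reach only later rows make up. A row lasts 1/10 s, in which the tool goes at most 50 mm and 8.59 degrees, less where a joint would pass 70% of its speed; a pose out of reach is approached as far as the arm can. A call with a gripper value outside its range is refused whole. The fingers move at their own pace and stop on an object; "newtons" is the grip in N (left out, the last holds). Time passes only in rows, so rows that repeat a pose let the fingers close. It gives the time, the measured TCP pose, the force, the opening and the grip force at its end, in the units of the state.
- state(): the state, without advancing time (a new reading comes with each control period).
- grab_frame(name): name is "scene" or "side" or "wrist"; returns a dict with "pixels" (400x640x3 uint8, red, green, blue), "camera_matrix" (3x3 intrinsics, pixels), "dist" ([k1, k2, p1, p2, k3] as OpenCV has them; the pictures are not rectified), "position" and "orientation" of the camera in the world; the wrist camera has in their place "T_tool_cam" (4x4, takes a point from camera to tool coordinates, whose origin is the TCP and whose axes are the flange's). Camera axes: x right, y up, looking along -z (the intrinsics and any distortion apply to the point x, -y, -z); pixel columns grow to the right and rows downward; lengths in mm; the calibration is good to about 2 mm. A picture is of the moment at which its call begins: read the wrist's pose just before it. There is no depth.
- close_job(): hands the job in; it is judged then, once.
The state is a dict: "t": time; "joints": joint angles; "qvel": joint speeds; "tau": joint torques, N m; "tool_pos": TCP position; "orientation": TCP orientation; "ft_force": force on the tool from outside, world axes, zero at the start; "wrist_torque": the same for the moment, N m; "width": opening from 0.0 (shut) to 1.0 (fully open); "finger_force": force on a finger pad.
Only numpy, scipy, OpenCV 4.12 (cv2) and the standard library are available. Lean on these libraries where they do the work, as an engineer would, in place of code of your own. Each camera call takes 0.05 s, during which the arm holds its last target. There are 200 camera calls.

TASK

Take the white cover off the pair of hooks it hangs on by its bridge handle: lift it over the upturned hook tips and draw it off. Then lower it over the two pins of the stopcock box until it lies flush on the rim, and let go; do not drop it. Leave the mug, spanner and brush where they are.

Things in the scene. Friction and masses are not known exactly. Their poses are not given: they have to be found in the camera images.
- cover: the cover, white plastic like the stopcock box, about 0.25 kg: a flat plate 96 (x) x 196 (y) x 6 mm with a bridge handle on top. Origin: centre of the plate's underside; z up through the handle. Half a turn about z makes no difference. At the start it hangs level, its handle bar resting across both hooks, the plate's underside 45 mm above the floor, its axes nearly along those of the hooks
- cover_bar (a point): centre of the cover's handle bar (12 mm wide in x, 12 mm high, 126 mm long in y), 72 mm above the plate's underside, axes as the cover. The bar stands on legs at y = +58 and -58 mm; the opening under it is 60 mm high, 106 mm long. Its middle, between the hooks, is free to grip from above, across the bar
- hole_a (a point): centre of one round through hole of the cover, 17 mm across, at y = +78 mm, on the underside
- hole_b (a point): the other hole, at y = -78 mm, same size
- hooks: dark steel rack screwed to the floor, two parallel hooks that point to its -x (roughly towards the robot). Origin: on the floor below the place where the bar hangs; z up. Hooks: 8 mm rods along x at y = +40 and -40 mm, from two upright strips 122 mm high, near faces 95 mm to +x of the origin; flat foot behind them to x = 150 mm
- hook_rest (a point): midway between the rods at the height of their tops, 111 mm above the floor, axes as the hooks: the bar's underside rests at this height, up to 8 mm off along x. The bar must rise 22 to 50 mm (more, and the plate meets the rods from below), then move to -x past the tips; 90 mm to -x the plate too is clear of the hooks
- hook_tips (a point): midway between the tops of the two upturned tips, 133 mm above the floor; the rods turn up at x = -20 mm and end at x = -36 mm of the rack
- stopcock_box: white plastic frame screwed to the floor round a brass stopcock: 96 (x) x 196 (y) mm, 30 mm high, open in the middle, with two upright steel pins at y = +78 and -78 mm. Origin: centre of its underside on the floor, z up. The cover has the same outline and fits either way round
- seat (a point): centre of the stopcock box at the height of its rim, 30 mm above the floor, axes as the box: the cover's origin lies here when it is fully home
- pin_a (a point): tip of the pin at +y of the box: pin 10 mm thick, standing 20 mm above the rim, top 5 mm tapered to 5 mm; tip 50 mm above the floor
- pin_b (a point): tip of the pin at -y of the box, same as the other
- mug: white ceramic mug full of wooden pegs, 82 mm across, 92 mm high (pegs to 115 mm), handle to +y; origin: centre of its underside; leave alone
- spanner: steel spanner lying flat, 200 mm long along x, under 20 mm high; origin: underside, mid-length; leave alone
- brush: green scrubbing brush, 130 x 50 mm, 66 mm high with its handle; origin: centre of its underside; leave alone

How it is judged (in metres and radians):
On the way:
1. the cover is held up in the gripper, drawn off in front of the hooks and no longer touching them (x of cover_bar in the frame of hooks below -0.05 m and contact force between cover and hooks below 0.1 N and contact force between the fingers and cover above 0.5 N and height (world z) of cover above 0.055 m and angle between cover's own z axis and vertical below 0.6 rad), for 0.2 s.
At the end, for the whole second after the job is handed in: the cover lies the right way up on the stopcock box with both pins through its holes: its centre within 8 mm of the box's centre, its underside within 3 mm of the rim, level within 0.04 rad, in line with the box within 0.12 rad (either way round), at rest (horizontal distance between cover and seat below 0.008 m and z of cover in the frame of seat between -0.003 and 0.003 m and angle between cover's own z axis and vertical below 0.04 rad and angle between the y axis of cover and the y axis of stopcock_box, either way round below 0.12 rad and linear speed of cover below 0.02 m/s); the robot touches nothing.
It fails at once if the cover is dropped (it falls out of the gripper faster than 0.7 m/s) (contact force between the fingers and cover below 0.1 N and linear speed of cover above 0.7 m/s).
It fails at once if the mug, spanner or brush is moved by more than 30 mm or tipped by more than 0.4 rad (distance of any of mug, spanner, brush from where it was at the start of the episode above 0.03 m or angle between any of mug, spanner, brush's own z axis and vertical above 0.4 rad).
It also fails if it takes over 54 s, if anything falls off the work surface, if the arm or the gripper's body presses on something with over 40 N, if the wrist force passes 120 N, or if a joint passes its speed limit or range.

## Working session

There is one attempt and no reset: what is moved stays moved. The work goes in short steps, Python scripts to look and compute and a tool call to move; the robot and the scene stay as the last step left them, time stands still between calls to the robot, and variables do not carry over. Pictures are saved under pics/ and viewed, at most 10 in all, crops included, and the job is handed in when it is done.

Besides the shell and the picture viewer there is one more tool, called after "Request:" by a JSON object that holds its "name" and its "arguments", one argument or row to a line. play_rows: Moves the arm, as the interface text tells. Its arguments: {"type":"object","properties":{"plan":{"type":"array"},"newtons":{"type":"number"}},"required":["plan"]}

```bash
ls; mkdir -p pics
python3 - <<'E'
from cell import *
import cv2,pickle
print(state())
for n in ["scene","side","wrist"]:
    f=grab_frame(n); pickle.dump(f,open(n+"0.pkl","wb"))
    print(n,{k:v for k,v in f.items() if k!="pixels"})
    cv2.imwrite(f"pics/{n}0.png",f["pixels"][:,:,::-1])
E
```

```text
pics
{'t': 0.0, 'joints': array([-1.37552947e+00,  5.28470590e-01,  1.43390469e+00, -1.68899550e-06,
        1.18136890e+00, -1.78498865e-01]), 'qvel': array([-0.00038276, -0.00047741,  0.00063709, -0.00165859, -0.00070339,
       -0.00147781]), 'tau': array([-3.57984318e-04, -4.40045500e+01, -1.76592225e+01,  6.30501215e-02,
        5.81917330e-02, -1.73940371e-04]), 'tool_pos': array([ 228.08659843, -581.11361384,  221.56814633]), 'orientation': array([-1.07571772e-03,  9.82587535e-01,  1.85797146e-01, -9.79997264e-06]), 'ft_force': array([0.04220661, 0.01058063, 0.22676345]), 'wrist_torque': array([ 0.00142906, -0.01623848,  0.0194012 ]), 'finger_force': 0.0, 'width': 1.0023965857701247}
scene {'camera_matrix': array([[429.7858577 ,   0.        , 318.54018171],
       [  0.        , 429.7858577 , 198.47723735],
       [  0.        ,   0.        ,   1.        ]]), 'dist': array([-0.07567997,  0.        ,  0.        ,  0.        ,  0.        ]), 'position': array([1674.9359178 ,   78.58577184,  876.92971699]), 'orientation': array([0.59301653, 0.32930785, 0.34571388, 0.6483592 ])}
s
[... 312 characters left out ...]
.09323607]), 'orientation': array([ 0.93091949,  0.35455033, -0.02716896, -0.08333549])}
wrist {'camera_matrix': array([[342.89591308,   0.        , 318.31741791],
       [  0.        , 342.89591308, 196.77496966],
       [  0.        ,   0.        ,   1.        ]]), 'dist': array([-0.0452393,  0.       ,  0.       ,  0.       ,  0.       ]), 'T_tool_cam': array([[-2.12651343e-04,  9.60286256e-01,  2.79016595e-01,
         7.71228956e+01],
       [ 9.99999558e-01, -5.13581705e-05,  9.38903987e-04,
        -8.95556633e-01],
       [ 9.15946377e-04,  2.79016672e-01, -9.60285821e-01,
        -1.61850264e+02],
       [ 0.00000000e+00,  0.00000000e+00,  0.00000000e+00,
         1.00000000e+00]])}
```

View pics/scene0.png

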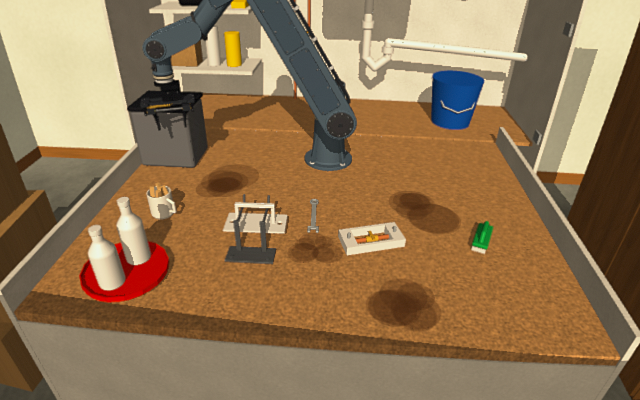

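View pics/side0.png

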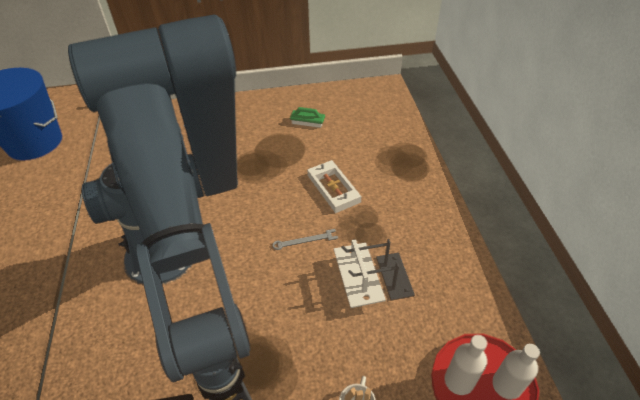

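The scene view shows the cover on its hooks at about (255,222), the box at (372,237), the spanner between them at (314,215), the mug at (162,202) and the brush at (483,236). The side view shows the cover at (362,272), the box at (334,187) and the spanner at (305,240). I'll enlarge both.

Run:
```python
import cv2
a=cv2.imread("pics/scene0.png")[190:270,215:415]
cv2.imwrite("pics/c1.png",cv2.resize(a,None,fx=4,fy=4,interpolation=cv2.INTER_CUBIC))
b=cv2.imread("pics/side0.png")
l=cv2.resize(b[155:215,300:370],None,fx=5,fy=5,interpolation=cv2.INTER_CUBIC) #350x300
r=cv2.resize(b[230:310,325:415],None,fx=5,fy=5,interpolation=cv2.INTER_CUBIC) #450x400
import numpy as np
o=np.zeros((400,800,3),np.uint8);o[:300,:350]=l;o[:,350:]=r
cv2.imwrite("pics/c2.png",o)
```

```text
(no output)
```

View pics/c1.png

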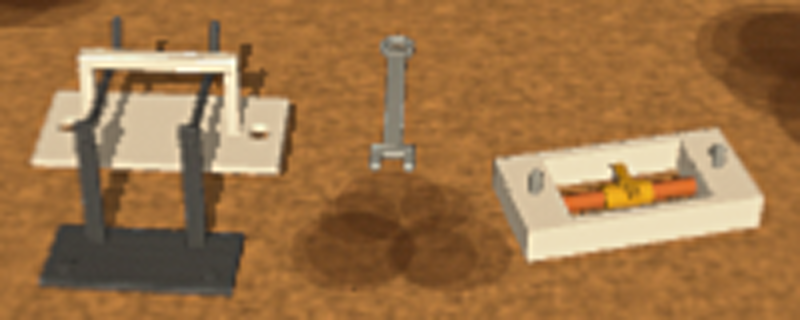

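View pics/c2.png

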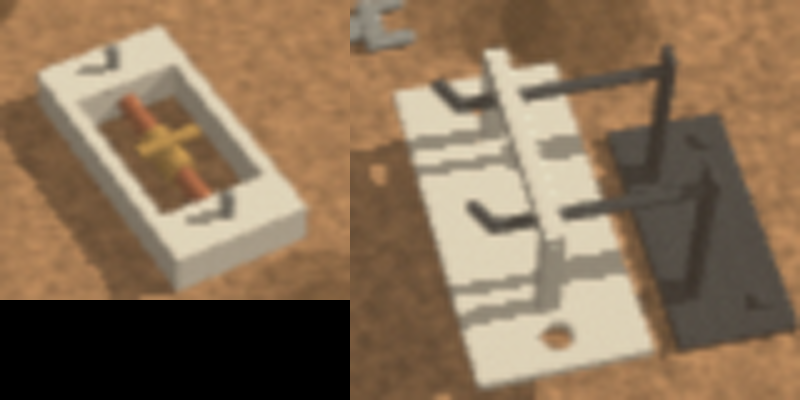

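```bash
cat > h.py <<'E'
import numpy as np,cv2,pickle
from scipy.optimize import least_squares
from scipy.spatial.transform import Rotation as R
F=np.diag([1.,-1,-1])
def cam(f,pose=None):
    if "T_tool_cam" in f:
        p,q=pose; Rt=R.from_quat(np.roll(q,-1)).as_matrix(); T=f["T_tool_cam"]
        Rc=Rt@T[:3,:3]; pc=Rt@T[:3,3]+p
    else: Rc=R.from_quat(np.roll(f["orientation"],-1)).as_matrix(); pc=f["position"]
    return Rc,pc,f["camera_matrix"],f["dist"]
def proj(c,P):
    Rc,pc,K,d=c; X=(np.atleast_2d(P)-pc)@Rc@F
    return cv2.projectPoints(X,np.zeros(3),np.zeros(3),K,d)[0][:,0]
def place(s,P):
    c,n=np.cos(s[2]),np.sin(s[2]); P=np.array(P,float)
    return np.c_[s[0]+c*P[:,0]-n*P[:,1],s[1]+n*P[:,0]+c*P[:,1],P[:,2]]
def fit(obs,x0,show=True):
    # obs: list of (cam, model pts, pixels)
    r=lambda s:np.concatenate([(proj(c,place(s,P))-np.array(U)).ravel() for c,P,U in obs])
    o=least_squares(r,x0,loss="soft_l1",x_scale=[10,10,.1])
    if show: print(o.x.round(3)); [print((proj(c,place(o.x,P))-np.array(U)).round(1).tolist()) for c,P,U in obs]
    return o.x
E
cat > m0.py <<'E'
from h import *
A,B=[cam(pickle.load(open(n+"0.pkl","rb"))) for n in("scene","side")]
a=lambda U:(np.array(U,float)+.5)/4-.5+[215,190]
l=lambda U:(np.array(U,float)+.5)/5-.5+[300,155]
r=lambda U:(np.array(U,float)-[350,0]+.5)/5-.5+[325,230]
C=lambda z:[(-48,-98,z),(-48,98,z),(48,98,z),(48,-98,z)]
print("box");fit([(A,C(30),a([(496,160),(720,130),(762,196),(528,230)])),(B,C(30),l([(177,262),(38,74),(162,27),(307,211)]))],[600,100,0])
print("box pins");fit([(A,[(0,-78,50),(0,78,50)],a([(537,171),(719,145)])),(B,[(0,-78,50),(0,78,50)],l([(230,196),(112,48)]))],[600,100,0])
print("cover");fit([(A,C(51),a([(52,92),(292,98),(280,168),(32,162)])),(B,C(51),r([(478,385),(395,92),(556,65),(655,350)]))],[600,-150,0])
D=[(-6,63,123),(6,63,123),(6,-63,123),(-6,-63,123)]
print("bar");fit([(A,[D[0],D[3]],a([(238,55),(82,50)])),(B,D,r([(485,50),(508,48),(563,236),(540,238)]))],[600,-150,0])
H=[(-36,-40,133),(-36,40,133)]
print("hooks");fit([(A,H,a([(117,18),(214,22)])),(B,H,r([(472,205),(438,83)]))],[600,-150,0])
H=[(97,-40,122),(97,40,122)]
print("strips");fit([(A,H,a([(85,123),(190,125)])),(B,H,r([(708,170),(668,48)]))],[600,-150,0])
E
python3 m0.py
```

```text
box
[5.62693e+02 1.75207e+02 3.13000e-01]
[[-0.5, -0.8], [-0.5, -0.7], [0.2, 0.1], [-0.2, 0.0]]
[[0.0, -0.2], [0.2, -0.4], [0.1, -0.2], [0.1, -0.6]]
box pins
[5.62715e+02 1.74503e+02 3.30000e-01]
[[-0.4, -0.2], [-0.1, -0.4]]
[[0.0, -0.7], [0.2, -0.3]]
cover
[ 5.62337e+02 -2.02542e+02  4.50000e-02]
[[1.1, -0.7], [-0.8, -0.2], [-0.7, -0.3], [-0.2, -1.0]]
[[0.6, -0.1], [0.1, -0.0], [-0.1, -0.6], [0.2, -0.3]]
bar
[ 5.61112e+02 -2.02621e+02  1.30000e-02]
[[-0.1, -0.7], [-0.2, -1.5]]
[[0.3, -0.2], [-0.1, -0.5], [0.1, -0.1], [0.2, 0.3]]
hooks
[ 5.59622e+02 -2.03497e+02  2.10000e-02]
[[-0.4, -1.0], [-0.1, -0.9]]
[[0.2, -0.3], [0.2, -0.3]]
strips
[ 5.56138e+02 -1.99425e+02  1.10000e-02]
[[0.2, -1.1], [0.3, -0.2]]
[[0.4, -0.2], [0.2, 0.5]]
```

```bash
cat > go.py <<'E'
# shift and turn needed: target x y z, angle of tool y (rad)
import sys;from cell import *;from h import *
t=list(map(float,sys.argv[1:])); s=state(); M=R.from_quat(np.roll(s["orientation"],-1)).as_matrix()
d=M.T@(np.array(t[:3])-s["tool_pos"]); now=np.arctan2(M[1,1],M[0,1])
turn=-np.degrees((t[3]-now+np.pi/2)%np.pi-np.pi/2)
print("t",round(s["t"],2),"pos",s["tool_pos"].round(1),"yaw",now.round(3),"F",s["ft_force"].round(2),"w",round(s["width"],3),"ff",round(s["finger_force"],2))
print("shift",d.round(1),"turn",turn.round(2),"j6",s["joints"][5].round(3),"|d|",np.linalg.norm(d).round(0),"tilt",M[:,2].round(4))
E
python3 go.py 562 -202.5 222 0.03
```

```text
t 0.15 pos [ 228.1 -581.3  221.8] yaw -1.197 F [-0.3   1.29 -0.23] w 0.996 ff 0.0
shift [ 4.491e+02 -2.307e+02  3.000e-01] turn -70.3 j6 -0.179 |d| 505.0 tilt [-3.0e-04  1.6e-03 -1.0e+00]
```

Request:
{"name": "play_rows", "arguments": {
  "plan": [45,-23,0,-7,1,90,-46,0,-14,1,135,-69,0,-21,1,180,-92,0,-28,1,225,-115,0,-35,1,270,-138,0,-42,1,315,-161,0,-49,1,360,-184,0,-56,1,405,-207,0,-63,1,449,-230,0,-70,1]
}}

```text
t: 1.15
tool_pos: [560.3, -205.3, 222.4]
orientation: [-0.0, 0.696, 0.718, -0.0]
ft_force: [0.8, -0.5, -0.2]
width: 0.995
finger_force: 0.0
```

Request:
{"name": "play_rows", "arguments": {
  "plan": [0,0,0,0,1,0,0,0,0,1,0,0,0,0,1,0,0,0,0,1]
}}

```text
t: 1.55
tool_pos: [558.3, -208.5, 222.4]
orientation: [-0.0, 0.699, 0.715, -0.0]
ft_force: [0.7, -0.1, -0.1]
width: 1.0
finger_force: 0.0
```

```bash
python3 go.py 562 -202.5 222 0.03
python3 - <<'E'
from cell import *
import cv2,pickle
s=state();f=grab_frame("wrist"); pickle.dump((f,(s["tool_pos"],s["orientation"])),open("w1.pkl","wb"))
cv2.imwrite("pics/w1.png",cv2.resize(f["pixels"][:,:,::-1],(800,500),interpolation=cv2.INTER_CUBIC))
E
```

```text
t 1.55 pos [ 558.3 -208.5  222.4] yaw 0.022 F [ 0.69 -0.06 -0.06] w 1.0 ff 0.0
shift [5.9 3.8 0.4] turn -0.45 j6 -0.567 |d| 7.0 tilt [-6.e-04  0.e+00 -1.e+00]
```

View pics/w1.png

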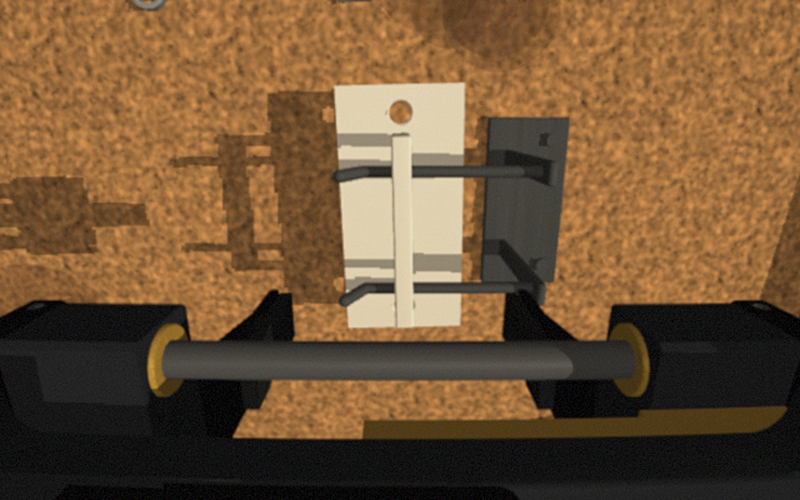

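The wrist view shows the plate corners at (335,86), (465,83), (461,325) and (347,327). The bar runs from (400,136) to (404,326), hole_a is at (400,111), and the hook tips are at (338,177) and (345,300).

Run:
```python
from h import *
f,p=pickle.load(open("w1.pkl","rb")); W=cam(f,p)
w=lambda U:(np.array(U,float)+.5)*.8-.5
C=[(-48,98,51),(48,98,51),(48,-98,51),(-48,-98,51),(0,78,51)]
print("plate");fit([(W,C,w([(335,86),(465,83),(461,325),(347,327),(400,111)]))],[562,-202,0])
D=[(-6,63,123),(6,63,123),(6,-63,123),(-6,-63,123)]
print("bar");fit([(W,D,w([(392,136),(409,136),(412,326),(396,326)]))],[562,-202,0])
print("tips");fit([(W,[(-36,40,133),(-36,-40,133)],w([(337,177),(344,301)]))],[562,-202,0])
```

```text
plate
[ 5.61364e+02 -2.01119e+02  4.20000e-02]
[[-0.4, -0.8], [0.1, -0.5], [-0.8, 0.4], [0.9, 0.4], [0.2, 0.6]]
bar
[ 5.60981e+02 -2.00949e+02  4.30000e-02]
[[-1.4, -0.7], [1.3, -1.1], [0.8, 1.5], [-0.7, 1.8]]
tips
[ 5.59256e+02 -2.00395e+02  3.80000e-02]
[[-0.0, -0.9], [0.0, 1.2]]
```

```bash
python3 go.py 561.3 -201.5 98 0.04
```

```text
t 1.6 pos [ 558.4 -208.6  222.5] yaw 0.022 F [-0.35 -0.46  0.09] w 1.003 ff 0.0
shift [  7.    3.2 124.5] turn -1.03 j6 -0.567 |d| 125.0 tilt [-5.e-04  0.e+00 -1.e+00]
```

Request:
{"name": "play_rows", "arguments": {
  "plan": [3,1,20,-0.5,1,7,3,45,-1,1,7,3,70,-1,1,7,3,95,-1,1,7,3,115,-1,1,7,3,124,-1,1,7,3,124,-1,1,7,3,124,-1,1]
}}

```text
t: 2.4
tool_pos: [562.4, -200.9, 99.2]
orientation: [0.001, 0.692, 0.722, 0.0]
ft_force: [0.5, -0.8, 0.8]
width: 1.003
finger_force: 0.0
```

```bash
python3 go.py 561.3 -201.5 98 0.04
```

```text
t 2.4 pos [ 562.4 -200.9   99.2] yaw 0.041 F [ 0.49 -0.83  0.78] w 1.003 ff 0.0
shift [-0.5 -1.2  1.2] turn 0.07 j6 -0.571 |d| 2.0 tilt [ 1.1e-03 -6.0e-04 -1.0e+00]
```

Request:
{"name": "play_rows", "arguments": {
  "plan": [0,-1,1,0,0.6,0,-1,1,0,0.3,0,-1,1,0,0,0,-1,1,0,0,0,-1,1,0,0,0,-1,1,0,0,0,-1,1,0,0,0,-1,1,0,0,0,-1,1,0,0,0,-1,1,0,0],
  "newtons": 35
}}

```text
t: 3.4
tool_pos: [561.1, -200.1, 97.5]
orientation: [-0.0, 0.692, 0.722, -0.0]
ft_force: [-0.4, 0.1, -0.4]
width: 0.17
finger_force: 0.0
```

Request:
{"name": "play_rows", "arguments": {
  "plan": [0,0,0,0,0,0,0,0,0,0,0,0,0,0,0,0,0,0,0,0,0,0,0,0,0]
}}

```text
t: 3.9
tool_pos: [561.1, -200.1, 97.5]
orientation: [-0.0, 0.692, 0.722, -0.0]
ft_force: [0.1, -0.2, 0.3]
width: 0.134
finger_force: 35.0
```

Request:
{"name": "play_rows", "arguments": {
  "plan": [0,0,-8,0,0,0,0,-18,0,0,0,0,-28,0,0,0,0,-36,0,0,0,0,-36,0,0,0,0,-36,0,0]
}}

```text
t: 4.5
tool_pos: [561.2, -200.2, 134.0]
orientation: [0.0, 0.692, 0.722, 0.0]
ft_force: [-0.5, 0.9, -1.8]
width: 0.133
finger_force: 35.0
```

```bash
python3 go.py 451 -204 134 0.04
```

```text
t 4.5 pos [ 561.2 -200.2  134. ] yaw 0.042 F [-0.53  0.92 -1.78] w 0.133 ff 35.0
shift [ 8.000e-01 -1.103e+02 -1.000e-01] turn 0.13 j6 -0.572 |d| 110.0 tilt [ 6.e-04 -4.e-04 -1.e+00]
```

Request:
{"name": "play_rows", "arguments": {
  "plan": [0,-10,0,0,0,0,-25,0,0,0,0,-40,0,0,0,0,-55,0,0,0,0,-70,0,0,0,0,-85,0,0,0,0,-100,0,0,0,0,-110,0,0,0,0,-110,0,0,0,0,-110,0,0,0]
}}

```text
t: 5.5
tool_pos: [451.5, -205.0, 133.6]
orientation: [0.0, 0.692, 0.722, 0.0]
ft_force: [0.6, -0.1, -2.4]
width: 0.131
finger_force: 35.0
```

```bash
python3 go.py 451 -204 210 0.04
python3 - <<'E'
from cell import *
import cv2,pickle
s=state();f=grab_frame("side");g=grab_frame("wrist"); pickle.dump((f,g,(s["tool_pos"],s["orientation"])),open("w2.pkl","wb"))
import numpy as np
a=cv2.resize(f["pixels"][150:350,210:430,::-1],None,fx=2,fy=2,interpolation=cv2.INTER_CUBIC)
b=cv2.resize(g["pixels"][:,:,::-1],(360,225))
o=np.zeros((400,800,3),np.uint8);o[:,:440]=a;o[:225,440:]=b
cv2.imwrite("pics/w2.png",o)
E
```

```text
t 5.5 pos [ 451.5 -205.   133.6] yaw 0.042 F [ 0.65 -0.1  -2.38] w 0.131 ff 35.0
shift [  1.   -0.4 -76.4] turn 0.09 j6 -0.694 |d| 76.0 tilt [ 7.e-04 -3.e-04 -1.e+00]
```

View pics/w2.png

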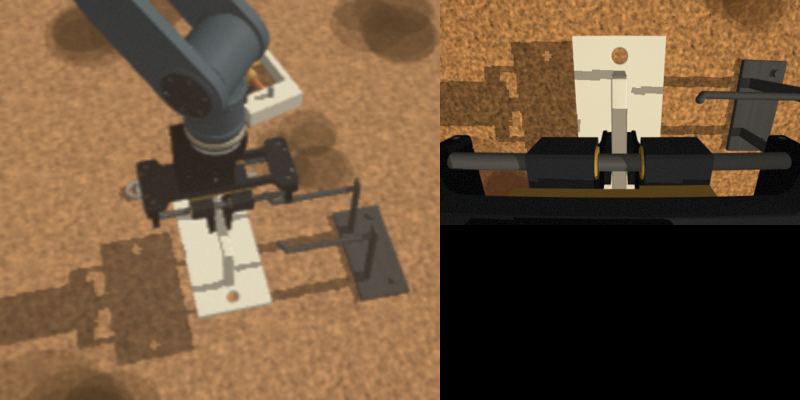

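Both views show the cover held level and clear of the hooks. Next I go to a spot just on the near side of the box, where the wrist camera sees both the box and the held cover.

```bash
python3 go.py 436 112 220 0.32
```

```text
t 5.6 pos [ 452.1 -205.1  133.6] yaw 0.042 F [ 1.21 -0.8  -2.01] w 0.137 ff 35.0
shift [317.4  -2.6 -86.6] turn -15.91 j6 -0.694 |d| 329.0 tilt [ 1.1e-03 -6.0e-04 -1.0e+00]
```

Request:
{"name": "play_rows", "arguments": {
  "plan": [10,0,-20,0,0,35,0,-45,-1,0,70,0,-70,-3,0,110,-1,-86,-5,0,150,-1,-86,-7,0,190,-2,-86,-9,0,230,-2,-86,-11,0,265,-2,-86,-13,0,295,-2,-86,-15,0,317,-3,-86,-16,0]
}}

```text
t: 6.6
tool_pos: [435.1, 114.1, 219.7]
orientation: [0.0, 0.584, 0.812, 0.0]
ft_force: [0.3, 0.2, -1.8]
width: 0.131
finger_force: 35.0
```

Request:
{"name": "play_rows", "arguments": {
  "plan": [0,0,0,0,0,0,0,0,0,0,0,0,0,0,0,0,0,0,0,0,0,0,0,0,0]
}}

```text
t: 7.1
tool_pos: [435.1, 111.1, 219.5]
orientation: [0.0, 0.585, 0.811, -0.0]
ft_force: [-0.3, 0.6, -2.2]
width: 0.136
finger_force: 35.0
```

```bash
python3 go.py 436 112 220 0.32
python3 - <<'E'
from cell import *
import cv2,pickle
s=state();f=grab_frame("wrist"); pickle.dump((f,(s["tool_pos"],s["orientation"])),open("w3.pkl","wb"))
cv2.imwrite("pics/w3.png",cv2.resize(f["pixels"][:270,240:600,::-1],(800,600),interpolation=cv2.INTER_CUBIC))
E
```

```text
t 7.1 pos [435.1 111.1 219.5] yaw 0.32 F [-0.34  0.62 -2.18] w 0.136 ff 35.0
shift [ 0.6  1.1 -0.5] turn -0.0 j6 -0.32 |d| 1.0 tilt [ 0.e+00 -1.e-04 -1.e+00]
```

View pics/w3.png

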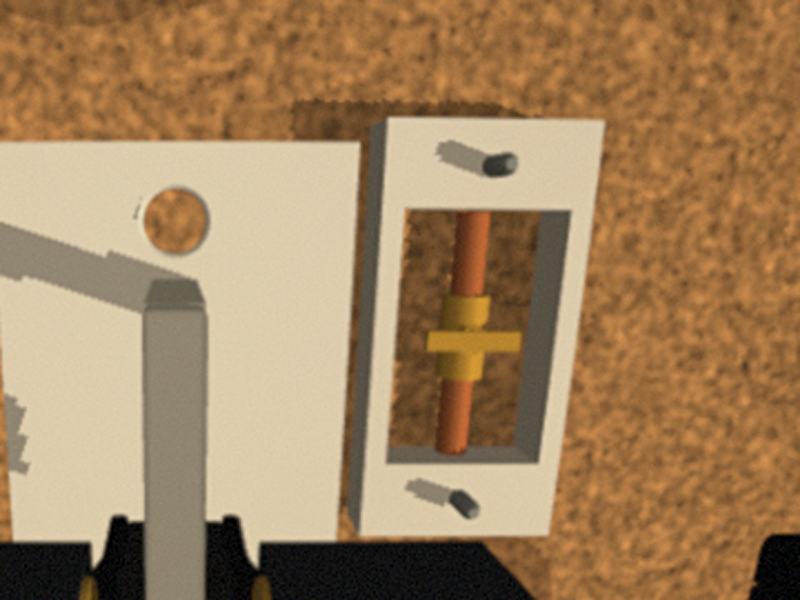

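The box rim corners are at (388,118), (605,122), (548,536) and (360,534), with pin tips at (507,162) and (469,508). The held cover shows its hole at (177,221), a corner at (360,143) and the bar end at (144..207,306).

Run:
```python
from h import *
f,p=pickle.load(open("w3.pkl","rb")); W=cam(f,p)
w=lambda U:(np.array(U,float)+.5)*.45-.5+[240,0]
C=lambda z:[(-48,98,z),(48,98,z),(48,-98,z),(-48,-98,z)]
ci=w([(388,118),(605,122),(548,536),(360,534)])
print("box");b=fit([(W,C(30),ci)],[562,175,.32])
print("pins");fit([(W,[(0,78,50),(0,-78,50)],w([(507,162),(469,508)]))],[562,175,.32])
zt=p[0][2]-46.5
print("cover");c=fit([(W,[(48,98,zt),(-48,98,zt),(0,78,zt),(-6,63,zt+72),(6,63,zt+72)],w([(360,143),(-6,143),(177,221),(144,306),(207,306)]))],[435,111,.32])
t=p[0];d=c[:2]-t[:2];k=.32
print("cover in tool: along x(tool)",(-np.sin(k)*d[0]+np.cos(k)*d[1]).round(2),"along y",(np.cos(k)*d[0]+np.sin(k)*d[1]).round(2),"dyaw",(c[2]-k).round(3))
```

```text
box
[5.61917e+02 1.76349e+02 3.20000e-01]
[[0.1, -0.3], [0.1, -0.5], [0.0, 0.1], [-0.3, 1.4]]
pins
[5.59164e+02 1.77056e+02 3.21000e-01]
[[0.0, -0.9], [0.0, 1.6]]
cover
[4.36096e+02 1.10333e+02 3.17000e-01]
[[1.1, -0.8], [-1.6, -1.3], [-0.4, -0.5], [-0.6, 0.9], [1.4, 1.0]]
cover in tool: along x(tool) -1.05 along y 0.7 dyaw -0.003
```

```bash
python3 go.py 561.2 177 118 0.323
```

```text
t 7.15 pos [435.1 111.2 219.6] yaw 0.32 F [-0.82 -0.73 -2.13] w 0.132 ff 35.0
shift [ 22.8 140.4 101.6] turn -0.17 j6 -0.32 |d| 175.0 tilt [ 0. -0. -1.]
```

Request:
{"name": "play_rows", "arguments": {
  "plan": [3,20,0,0,0,8,50,0,0,0,13,80,0,0,0,18,110,10,0,0,22,132,25,0,0,23,140,45,0,0,23,140,65,0,0,23,140,85,0,0,23,140,97,0,0,23,140,101.5,0,0]
}}

```text
t: 8.15
tool_pos: [559.6, 177.4, 116.6]
orientation: [-0.001, 0.585, 0.811, -0.001]
ft_force: [-0.1, 0.5, -2.8]
width: 0.131
finger_force: 35.0
```

Request:
{"name": "play_rows", "arguments": {
  "plan": [0,0,0,0,0,0,0,0,0,0,0,0,0,0,0]
}}

```text
t: 8.45
tool_pos: [561.2, 178.0, 119.2]
orientation: [0.001, 0.585, 0.811, 0.001]
ft_force: [0.4, -0.3, -2.9]
width: 0.133
finger_force: 35.0
```

```bash
python3 go.py 561.2 177 118 0.323
python3 - <<'E'
from cell import *
import cv2,pickle,numpy as np
s=state();f=grab_frame("wrist");g=grab_frame("scene");h=grab_frame("side"); pickle.dump((f,g,h,(s["tool_pos"],s["orientation"])),open("w4.pkl","wb"))
o=np.zeros((600,800,3),np.uint8)
R=lambda a,k:cv2.resize(a[:,:,::-1],None,fx=k,fy=k,interpolation=cv2.INTER_CUBIC)
o[:300,:800]=R(f["pixels"][0:120,180:500],2.5)
o[300:,:400]=R(g["pixels"][200:275,325:425],4)
o[300:,400:]=R(h["pixels"][145:220,290:390],4)
cv2.imwrite("pics/w4.png",o)
E
```

```text
t 8.45 pos [561.2 178.  119.2] yaw 0.321 F [ 0.38 -0.29 -2.93] w 0.133 ff 35.0
shift [-0.9 -0.4  1.2] turn -0.09 j6 -0.204 |d| 2.0 tilt [ 2.3e-03  3.0e-04 -1.0e+00]
```

View pics/w4.png

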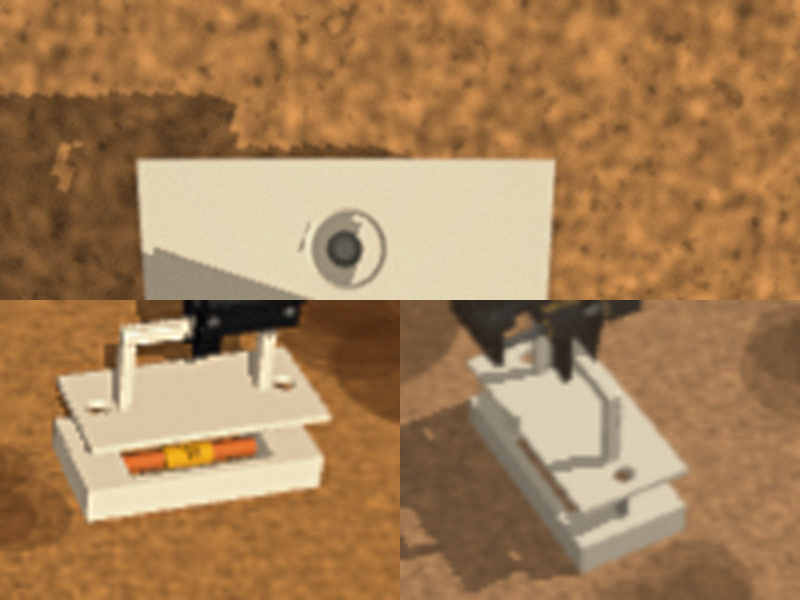

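Through hole_a (centre (349,249)) the pin tip is visible at (344,249), so it is nearly concentric. I'll turn that into millimetres.

Run:
```python
from h import *
f,g,h,p=pickle.load(open("w4.pkl","rb")); Rc,pc,K,d=cam(f,p)
M=R.from_quat(np.roll(p[1],-1)).as_matrix()
def at(u,z):
    n=cv2.undistortPoints(np.array([[(np.array(u)+.5)/2.5-.5+[180,0]]]),K,d)[0,0]
    r=Rc@F@np.r_[n,1]; return pc+r*(z-pc[2])/r[2]
zt=p[0][2]-46.5
H=at((349,249),zt);P=at((344,249),50)
print("hole",H.round(1),"pin",P.round(1),"pin-hole in tool",(M.T@(P-H)).round(2))
S=[cam(g),cam(h)]
for k,z in((0,.0),):
  k=.32
  for y in(78,-78):
    o=np.array([-np.sin(k)*y,np.cos(k)*y]); print("hole exp",(p[0][:2]+o+[.3,-1]).round(1),"pin exp",(np.array([562,176])+o).round(1))
```

```text
hole [538.2 251.1  72.7] pin [537.1 250.6  50. ] pin-hole in tool [-0.08 -1.25 22.67]
hole exp [537. 251.] pin exp [537.5 250. ]
hole exp [586.1 102.9] pin exp [586.5 102. ]
```

Request:
{"name": "play_rows", "arguments": {
  "plan": [-0.5,-0.5,4,0,0,-0.5,-0.5,9,0,0,-0.5,-0.5,13,0,0,-0.5,-0.5,16,0,0,-0.5,-0.5,19,0,0,-0.5,-0.5,22,0,0,-0.5,-0.5,25,0,0,-0.5,-0.5,25,0,0,-0.5,-0.5,25,0,0]
}}

```text
t: 9.5
tool_pos: [560.1, 177.3, 93.0]
orientation: [-0.0, 0.585, 0.811, -0.0]
ft_force: [-0.6, -0.1, -1.7]
width: 0.132
finger_force: 35.0
```

```bash
python3 go.py 561.2 177 82.5 0.323
```

```text
t 9.5 pos [560.1 177.3  93. ] yaw 0.321 F [-0.56 -0.15 -1.73] w 0.132 ff 35.0
shift [-0.6  0.9 10.5] turn -0.09 j6 -0.205 |d| 11.0 tilt [-1.e-04  0.e+00 -1.e+00]
```

The pins are engaged by about 9 mm with no side force, so I'll lower onto the rim.

Request:
{"name": "play_rows", "arguments": {
  "plan": [0,0,3,0,0,0,0,5,0,0,0,0,7,0,0,0,0,8.5,0,0,0,0,9.5,0,0,0,0,10,0,0,0,0,10,0,0,0,0,10,0,0]
}}

```text
t: 10.3
tool_pos: [560.2, 177.3, 83.1]
orientation: [0.0, 0.585, 0.811, 0.0]
ft_force: [0.4, -0.5, -2.7]
width: 0.133
finger_force: 35.0
```

Request:
{"name": "play_rows", "arguments": {
  "plan": [0,0,0.5,0,0,0,0,1,0,0,0,0,1,0,0,0,0,1,0,0]
}}

```text
t: 10.7
tool_pos: [560.2, 177.3, 82.6]
orientation: [0.0, 0.585, 0.811, 0.0]
ft_force: [-1.5, -1.0, 2.5]
width: 0.13
finger_force: 35.0
```

Contact came at the expected height. I'll release.

Request:
{"name": "play_rows", "arguments": {
  "plan": [0,0,0,0,0.2,0,0,0,0,0.3,0,0,0,0,0.4,0,0,0,0,0.5,0,0,0,0,0.5,0,0,0,0,0.5,0,0,0,0,0.5,0,0,0,0,0.5]
}}

```text
t: 11.5
tool_pos: [560.1, 177.3, 82.0]
orientation: [0.0, 0.585, 0.811, 0.0]
ft_force: [0.2, 0.2, -1.0]
width: 0.499
finger_force: 0.0
```

Request:
{"name": "play_rows", "arguments": {
  "plan": [0,0,-5,0,0.5,0,0,-20,0,0.5,0,0,-45,0,0.5,0,0,-75,0,0.5,0,0,-105,0,0.5,0,0,-130,0,0.5,0,0,-130,0,0.5,0,0,-130,0,0.5]
}}

```text
t: 12.3
tool_pos: [560.1, 177.3, 212.5]
orientation: [0.0, 0.585, 0.811, 0.0]
ft_force: [-1.4, 0.2, -1.0]
width: 0.5
finger_force: 0.0
```

Run:
```python
from cell import *
import cv2,numpy as np
o=np.zeros((600,800,3),np.uint8)
R=lambda a,k:cv2.resize(a[:,:,::-1],None,fx=k,fy=k,interpolation=cv2.INTER_CUBIC)
f,g,h=[grab_frame(n)["pixels"] for n in("wrist","scene","side")]
o[:300,:480]=R(f,.75)
o[300:,:400]=R(g[200:275,325:425],4)
o[300:,400:]=R(h[145:220,290:390],4)
cv2.imwrite("pics/w5.png",o)
```

```text
(no output)
```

View pics/w5.png

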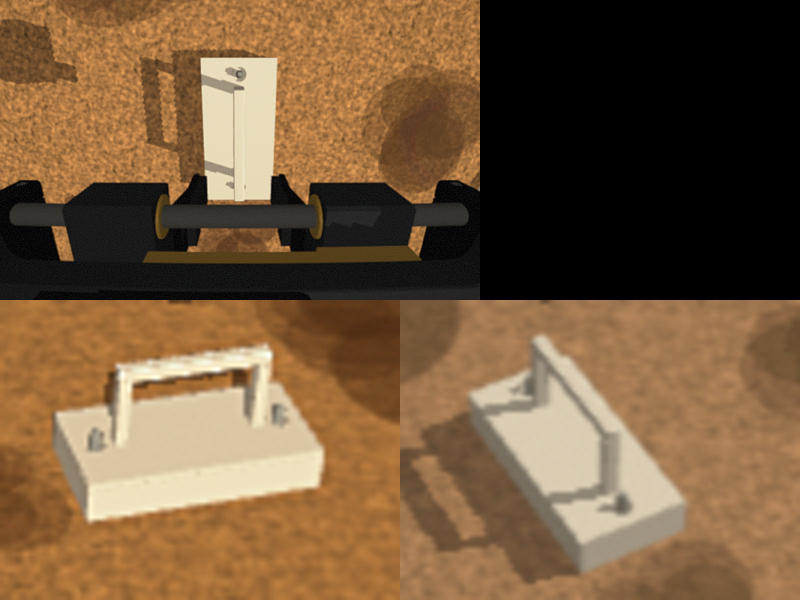

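The cover lies flush on the box with both pins standing through its holes, at (97,440) and (280,413) in the scene crop, and the gripper is clear.

```bash
python3 -c "
from cell import *
print(close_job())"
```

```text
the job is handed in; nothing more can be done
None
```

The cover is off the hooks and lies flush on the stopcock box with both pins through its holes; the gripper let go and is clear, the mug, spanner and brush were not touched, and the job was handed in at about 12.5 s (no verdict was returned).

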